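Shift the sample mixer's gate lever to the bottle's side

TASK

The lever of the two-place sample mixer is parked in the near middle slot of its gate. Using only the outside of the fingers, without gripping it or forcing it, push the lever out into the cross channel, across, and fully home into the far slot (the end away from the robot) on the side where the swing-top bottle stands, without engaging any other slot on the way. Leave the bottle, the jar and everything else standing where they are.

Things in the scene. Friction and masses are not known exactly. Their poses are not given: they have to be found in the camera images.
- mixer: fixed two-place sample mixer: a low grey base 170 x 420 x 35 mm (x, y, z), a round dark plate (100 mm across, top at z = 45 mm) at y = +145 and at y = -145 mm, and between them a housing 130 x 130 mm, topped by the gate plate (upper face at z = 104 mm). Origin: centre of the underside, on the bench; x points away from the robot (within 20 degrees), y to the left, z up.
- gate (a point): centre of the gate plate's upper face, 104 mm above the mixer's origin. Cut in the plate: a cross channel along y at x = 0 and three columns along x at y = -28, 0, +28 mm, all 15 mm wide, which make three near slots (-x) and three far slots (+x), parted by solid round-ended teeth 13 mm wide. The lever's stem stands at x = 0 in the channel, at x = +26 or -26 mm when home in a slot.
- lever_knob (a point): centre of the lever's grip, a black upright cylinder 22 mm across, 50 mm long, on a 9 mm steel stem. The lever tilts about a point on the mixer's z axis at z = 20.5 mm; this point is 140 mm from it along the lever (z = 160 mm upright; grip top 185 mm). At this point slot ends are 45 mm fore and aft, outer columns 48 mm aside. It stays where left; moving it takes 2 to 3 N at the grip.
- lever_fore (a joint): tilt of the lever along the mixer's x, rad: 0 in the cross channel (free to move sideways within about 0.03 of 0), positive tilts away from the robot; +0.314 is home in a far slot, -0.314 home in a near slot. It starts in the near middle slot between -0.314 and -0.20.
- lever_side (a joint): tilt of the lever along the mixer's y, rad: 0 in the middle column, +0.337 in the left column (mixer's +y), -0.337 in the right column.
- bottle: swing-top bottle of clear glass with a narrow neck, white stopper and wire bail, 60 mm in diameter, 140 mm tall, loose, standing on one of the mixer's two plates, left or right; its side names the slot. Origin at the centre of its underside.
- jar: wide white jar with a red screw lid, 72 mm in diameter, 105 mm tall, loose, standing on the mixer's other plate. Origin at the centre of its underside. Leave it.
- beaker: glass beaker, 68 mm in diameter, 85 mm tall, on the bench on the robot's side of the mixer, to the left. Origin under its centre. Leave it.
- small_pot: small clear pot with a red lid, 40 mm in diameter, 60 mm tall, on the bench on the robot's side of the mixer, to the right. Origin under its centre. Leave it.
- flask: amber conical flask, 68 mm in diameter at the foot, 108 mm tall, on the bench beyond the mixer. Origin under its centre. Leave it.
- wash_bottle: white wash bottle with an orange spout, 56 mm in diameter, 185 mm tall, on the bench well to the left. Origin under its centre. Leave it.
- wide_pot: white pot with a red lid, 64 mm in diameter, 75 mm tall, on the bench well to the right. Origin under its centre. Leave it.
- spatula: steel spatula 180 mm long lying on the bench well to the right. Leave it.
Things that resemble listed ones, but are neither listed nor needed, are in the scene too. What is shaped like the bottle but green is not meant.

How it is judged:
On the way, in this order (a step that is already met when the one before it is completed fails the run):
1. the lever is out of the park slot and in the cross channel (value of joint lever_fore between -0.08 and 0.1 rad).
2. the lever is across, in the cross channel, at the bottle's side (((y of bottle in the frame of mixer above 0 m and value of joint lever_side above 0.27 rad and value of joint lever_fore between -0.15 and 0.15 rad) or (y of bottle in the frame of mixer below 0 m and value of joint lever_side below -0.27 rad and value of joint lever_fore between -0.15 and 0.15 rad))).
At the end, for the whole second after the job is handed in: The lever is home in the far slot on the bottle's side (fore tilt above 0.26 of 0.314 rad, side tilt beyond 0.27 of 0.337 rad to that side) and at rest; bottle and jar stand upright on their plates (value of joint lever_fore above 0.26 rad and ((y of bottle in the frame of mixer above 0 m and value of joint lever_side above 0.27 rad) or (y of bottle in the frame of mixer below 0 m and value of joint lever_side below -0.27 rad)) and velocity of joint lever_fore between -0.05 and 0.05 rad/s and angle between each of bottle, jar's own z axis and vertical below 0.1 rad and linear speed of bottle below 0.02 m/s); the robot touches nothing.
It fails at once if the lever is engaged (0.2 rad or more) in a slot other than the park slot or the wanted one ((value of joint lever_fore above 0.2 rad and y of bottle in the frame of mixer above 0 m and value of joint lever_side below 0.2 rad) or (value of joint lever_fore above 0.2 rad and y of bottle in the frame of mixer below 0 m and value of joint lever_side above -0.2 rad) or (value of joint lever_fore below -0.2 rad and value of joint lever_side above 0.2 rad) or value of joint each of lever_fore, lever_side below -0.2 rad).
It fails at once if the lever or the mixer is gripped or forced (fingers press on it with over 35 N) (contact force between the fingers and mixer above 35 N).
It fails at once if the bottle or the jar is shifted, lifted or tipped (over 20 mm or 0.2 rad) (distance of any of bottle, jar from where it was at the start of the episode above 0.02 m or angle between any of bottle, jar's own z axis and vertical above 0.2 rad).
It fails at once if another thing on the bench is moved over 30 mm or knocked over (distance of any of beaker, small_pot, flask, wash_bottle, wide_pot, spatula from where it was at the start of the episode above 0.03 m or angle between any of beaker, small_pot, flask, wash_bottle, wide_pot's own z axis and vertical above 0.4 rad).
It also fails if it takes over 48 s, if anything falls off the work surface, if the arm or the gripper's body presses on something with over 40 N, if the wrist force passes 120 N, or if a joint passes its speed limit or range.

ROBOT

A 6-joint arm with a two-finger parallel gripper is mounted at the origin on the work surface. World frame = base frame: x ahead of the robot, y to its left, z up, the work surface at z = 0. Lengths are in m, angles in rad, forces in N, time in s.
With the tool pointing down it reaches from about 0.375 to 0.825 m from the base axis. Payload 5.5 kg.
Tool frame: the origin (TCP) lies on the centre line of the jaws, within the pads' length; the fingertips stand 11 mm ahead of it and the grasp point (between the pads) lies 8 mm behind it (nose_length is the distance from the TCP to the fingertips, in m); z points along the fingers, y is the line along which they close (so a half turn about z gives the same grasp; the last joint's range is limited). The gripper opens to 85 mm and grips with 20 to 120 N. Pads are 22 mm wide; open, the fingers measure 114 mm over their backs; the gripper's body (76 mm by 85 mm) begins 54 mm behind the grasp point. The pads swing forward as they close: fully open they stand 13 mm farther back than shut.
Start: joints at [1.308, 0.314, -0.047, 1.21, 0, 1.571], TCP at [0.156, 0.579, 0.242] pointing down, gripper open.
Joint ranges: [-2.67, 2.67], [-0.69, 1.73], [-1.03, 1.25], [-2.08, 2.16], [-1.42, 1.45], [-3.14, 3.14]. Speed limits (rad/s): [2.39, 2.39, 3.01, 3.14, 3.14, 3.14].

INTERFACE

Orientations are given as a unit quaternion [w, x, y, z].
In Python, from station import * gives the robot as it stands. Calls block until the motion is done:
- move_pose(position, orientation): joint-space move of the TCP to a pose.
- line_to(position, frame=None, v=0.15): straight line of the TCP; frame=None keeps the orientation; v is the mean speed in m/s.
- move_joints(angles): joint-space move.
- grip(opening): opening from 0.0 (shut) to 1.0 (fully open); the grip force is fixed at half the most; returns when the fingers have stopped.
- wait(seconds).
- inverse_kinematics(position, orientation): joint angles nearest the present ones, or None.
- sense(): the state.
- camera(name): name is "scene" or "top" or "wrist"; returns a dict with "image" (384x512x3 uint8, red, green, blue), "range_z" (384x512 float32, m along the optical axis (not along the pixel's ray), 0 where there is no reading), "fx", "fy", "cx", "cy" (pixels), "cam_to_world" (4x4, takes a point from camera to world coordinates). Camera axes: x right, y up, looking along -z (the intrinsics and any distortion apply to the point x, -y, -z); pixel columns grow to the right and rows downward; lengths in m; the calibration is good to about 2 mm. The wrist camera is an equidistant fisheye: a pixel r from the principal point sees the ray r / f radians off the axis. A picture is of the moment at which its call begins.
A pose or a line that the arm cannot do raises PlanningError and nothing moves.
- hand_in(): hands the job in; it is judged then, once.
The state is a dict: "clock": time; "joint_pos": joint angles; "joint_velocities": joint speeds; "effort": joint torques, N m; "tcp_pos": TCP position; "ee_rot": TCP orientation; "wrist_force": force on the tool from outside, world axes, zero at the start; "ft_torque": the same for the moment, N m; "width": opening from 0.0 (shut) to 1.0 (fully open); "grasp_force": force on a finger pad.
Only numpy, scipy, OpenCV 4.12 (cv2) and the standard library are available. Lean on these libraries where they do the work, as an engineer would, in place of code of your own. Each camera call takes 0.05 s, during which the arm holds its last target. There are 200 camera calls.

## Working session

There is one attempt and no reset: what is moved stays moved. The work goes in short steps, each a Python script; the robot and the scene stay as the last script left them, time stands still between calls to the robot, and variables do not carry over. Pictures are saved under pics/ and viewed, at most 10 in all, crops included, and the job is handed in when it is done.

```bash
mkdir -p pics; ls
python3 - <<'E'
from station import *
import cv2,numpy as np
for n in ("scene","top"):
    c=camera(n); np.savez(f"{n}0.npz",**c)
    cv2.imwrite(f"pics/{n}0.png",cv2.resize(c["image"][:,:,::-1],(800,600)))
    print(n,c["fx"],c["fy"],c["cx"],c["cy"],np.round(c["cam_to_world"],3).tolist(),[k for k in c])
print(sense())
E
```

```text
pics
scene 382.8942080511132 382.8942080511132 255.69701173634624 194.51282161706422 [[0.76, -0.361, 0.54, 1.143], [0.65, 0.422, -0.632, -0.673], [0.001, 0.832, 0.556, 0.714], [0.0, 0.0, 0.0, 1.0]] ['image', 'range_z', 'fx', 'fy', 'cx', 'cy', 'cam_to_world']
top 355.03190058489025 355.03190058489025 255.5866784593696 193.66572963315278 [[-0.006, 0.979, -0.203, 0.301], [-1.0, -0.006, 0.001, -0.013], [0.0, 0.203, 0.979, 1.37], [0.0, 0.0, 0.0, 1.0]] ['image', 'range_z', 'fx', 'fy', 'cx', 'cy', 'cam_to_world']
{'clock': 0.1, 'joint_pos': array([ 1.30799635e+00,  3.14175067e-01, -4.79777869e-02,  1.21019581e+00,
       -3.41702659e-05,  1.57077993e+00]), 'joint_velocities': array([-0.00010099, -0.00078512,  0.00341797,  0.00134057,  0.00055556,
       -0.00055449]), 'effort': array([-6.20041847e-04, -5.40768456e+01,  3.40541160e+01,  1.11754885e-02,
       -1.60083488e-05, -6.75424175e-06]), 'tcp_pos': array([0.15575133, 0.57891199, 0.24150949]), 'ee_rot': array([-8.47638365e-05,  1.31014010e-01,  9.91380213e-01, -7.71715772e-04]), 'wrist_force': array([ 0.53463235, -0.4709378 , -0.09058105]), 'ft_torque': array([-0.01498749,  0.05263304,  0.06055532]), 'grasp_force': 0.0, 'width': 0.9994274711088401}
```

View pics/scene0.png

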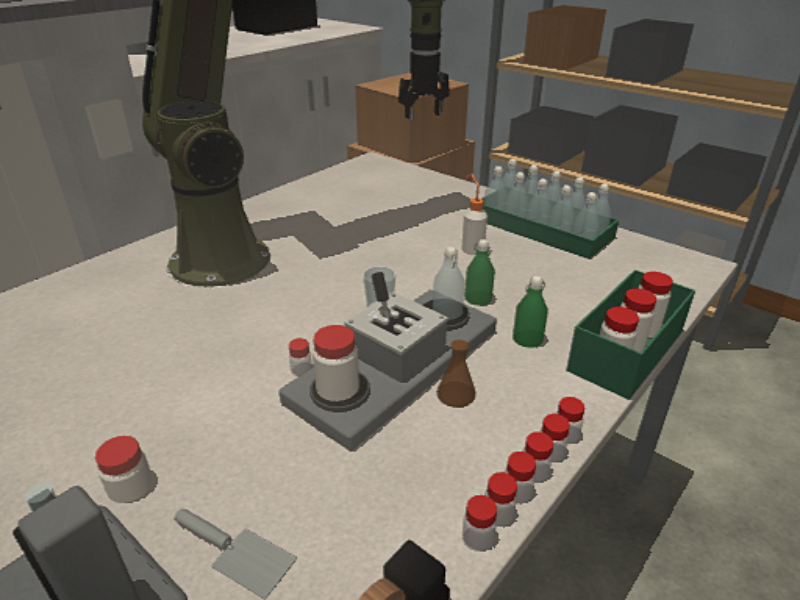

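View pics/top0.png

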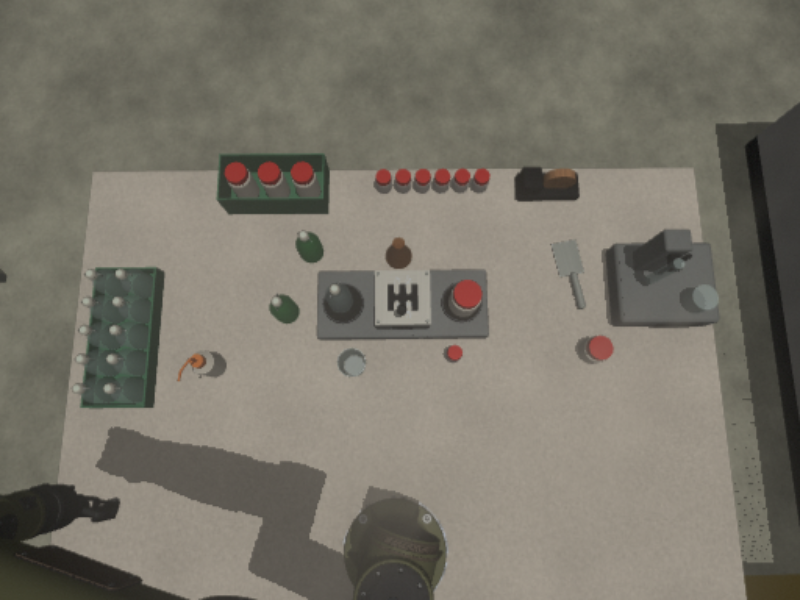

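Scene (800x600 view): clear bottle at (450,275) on the far-side-of-picture plate, green lookalikes at (480,275) and (530,315), more clear bottles in the crate at (550,200); the jar is at (336,365) with lookalikes in the box at (640,310). Top: clear stopper at (335,290) on the left (+y) plate, jar lid at (466,294) on the right plate, and the knob at about (400,309). So the target is the left far slot. Next I measure the gate by depth and take a close crop.

```bash
cat > h.py <<'E'
import numpy as np,cv2
def cloud(c):
    v,u=np.mgrid[0:384,0:512]; d=c["range_z"]
    p=np.stack([(u-c["cx"])/c["fx"]*d,-(v-c["cy"])/c["fy"]*d,-d,np.ones_like(d)],-1)
    w=(p@np.asarray(c["cam_to_world"]).T)[...,:3]; w[d==0]=np.nan
    return w
E
python3 - <<'E'
from h import *
for n in("top","scene"):
    c=np.load(n+"0.npz"); W=cloud(c)
    m0=(np.hypot(W[...,0]-.57,W[...,1])<.3)
    for lo,hi,nm in((.030,.040,"base"),(.099,.109,"gate")):
        m=(m0&(W[...,2]>lo)&(W[...,2]<hi)).astype(np.uint8)
        k,l,s,_=cv2.connectedComponentsWithStats(m)
        i=1+np.argmax(s[1:,4]) 
        P=W[l==i]
        print(n,nm,s[i],np.round(cv2.minAreaRect(P[:,:2].astype(np.float32)*1000),1) if 0 else cv2.minAreaRect((P[:,:2]*1000).astype(np.float32)), np.median(P[:,2]))
    m=m0&(W[...,2]>.125)&(W[...,2]<.30)
    k,l,s,_=cv2.connectedComponentsWithStats(m.astype(np.uint8))
    for i in range(1,k):
        if s[i,4]>8: P=W[l==i]; print(n,"high",s[i],P.mean(0).round(3),P.min(0).round(3),P.max(0).round(3))
im=[]
c=np.load("scene0.npz")["image"][140:285,170:325,::-1]
t=np.load("top0.npz")["image"][165:225,195:320,::-1]
cv2.imwrite("pics/c1.png",np.vstack([cv2.resize(c,(400,374)),cv2.resize(t,(400,192))]))
E
```

```text
top base [ 203  172  110   45 2094] ((578.0479125976562, -21.038818359375), (170.12330627441406, 419.268798828125), 0.40242668986320496) 0.035039378917969044
top gate [ 240  173   36   35 1022] ((577.955810546875, -21.77338409423828), (129.59170532226562, 127.65219116210938), 0.11116350442171097) 0.10396341829291389
top high [191 147   8   7  38] [0.719 0.209 0.136] [0.71  0.195 0.126] [0.732 0.22  0.145]
top high [289 179  20  20 289] [ 0.574 -0.166  0.148] [ 0.542 -0.199  0.125] [ 0.607 -0.135  0.156]
top high [209 180  14  15 149] [0.576 0.127 0.153] [0.558 0.105 0.125] [0.606 0.152 0.189]
top high [173 188   7   9  39] [0.563 0.267 0.136] [0.551 0.258 0.126] [0.581 0.279 0.144]
top high [254 195   6   7  36] [ 0.534 -0.018  0.176] [ 0.523 -0.027  0.16 ] [ 0.547 -0.009  0.183]
scene base [ 178  195  140   86 2143] ((578.809814453125, -23.353225708007812), (171.52780151367188, 418.5959167480469), 0.06718147546052933) 0.036472369142678374
scene gate [ 220  187   67   40 1308] ((577.9794921875, -21.853805541992188), (133.61224365234375, 135.86073303222656), 0.9607202410697937) 0.10546784253796743
scene high [304 153  10   8  52] [0.567 0.262 0.135] [0.547 0.253 0.125] [0.582 0.276 0.144]
scene high [279 158  17  25 261] [0.588 0.119 0.152] [0.562 0.102 0.125] [0.607 0.143 0.189]
scene high [238 174  11  21 150] [ 0.543 -0.024  0.16 ] [ 0.522 -0.031  0.126] [ 0.555 -0.009  0.184]
scene high [337 177  12   8  60] [0.723 0.204 0.135] [0.71  0.195 0.125] [0.734 0.226 0.144]
scene high [200 208  28  26 566] [ 0.584 -0.177  0.145] [ 0.544 -0.203  0.125] [ 0.613 -0.138  0.154]
```

View pics/c1.png

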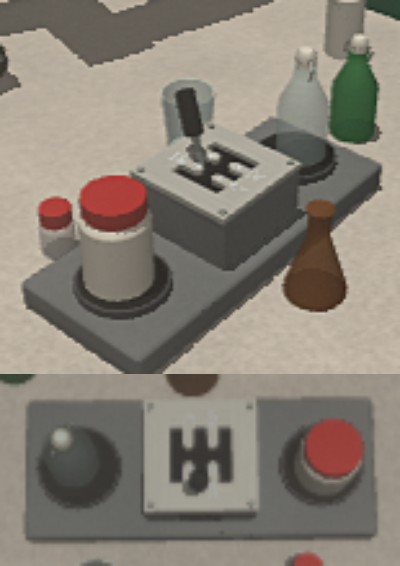

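The close crop confirms that the clear bottle stands on the left plate at y≈+0.149 in the mixer frame (stopper top z=0.189). The mixer is at (0.578,-0.022) with yaw≈0, and its sizes match those given. I move in behind the lever with the fingers shut.

Run:
```python
from station import *
from h import *
Q=[0,0,1,0]; X,Y,Z=.578,-.0218,.159
def rep(t): s=sense(); print(t,round(s["clock"],2),s["tcp_pos"].round(4),s["wrist_force"].round(2))
grip(0.0)
move_pose([.485,Y,.26],Q); rep("above")
line_to([.485,Y,Z],v=.12); rep("down")
line_to([.515,Y,Z],v=.05);rep("a")
line_to([.540,Y,Z],v=.05);rep("b")
line_to([X-.025,Y,Z],v=.05);rep("c")
c=camera("scene"); np.savez("s1.npz",**c); 
cv2.imwrite("pics/s1.png",cv2.resize(c["image"][110:260,170:370,::-1],(800,600),interpolation=cv2.INTER_CUBIC))
```

```text
above 3.3 [ 0.4851 -0.0212  0.26  ] [ 0.3   0.31 -1.32]
down 4.29 [ 0.4855 -0.0218  0.1597] [ 0.63  0.06 -0.52]
a 5.04 [ 0.5149 -0.0218  0.1588] [-0.45  1.37  0.53]
b 5.69 [ 0.5404 -0.0218  0.1589] [-0.47 -0.38  1.18]
c 6.1 [ 0.5535 -0.0218  0.159 ] [-0.29 -0.15 -0.44]
```

View pics/s1.png

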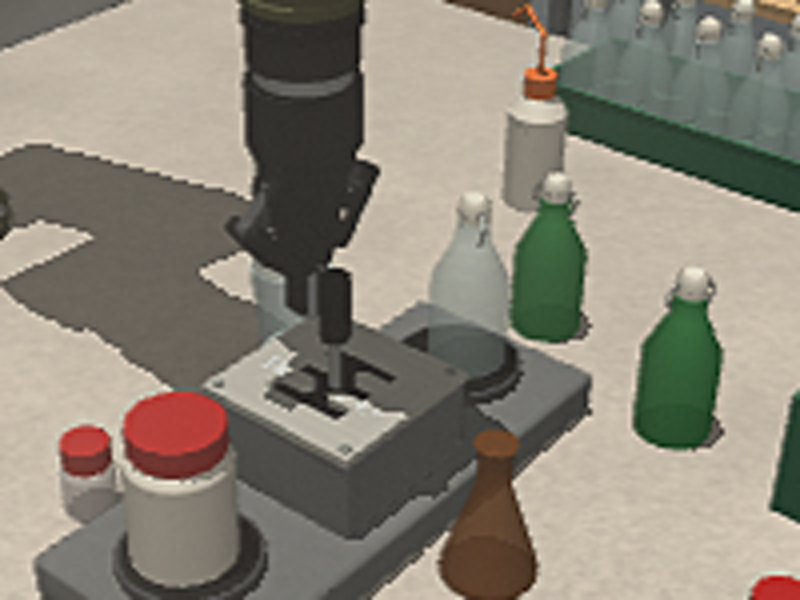

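The lever now stands near upright (grip at (335,305), stem at (337,365)) in the cross channel, with the fingers behind it. I check the tilt by depth.

```bash
cat >> h.py <<'E'
def tilt(c,r0,r1,c0,c1,xmin,show=True):
    "knob axis from visible surface points: surface + 11 mm along horizontal ray; returns fore, side"
    W=cloud(c)[r0:r1,c0:c1].reshape(-1,3); W=W[(W[:,2]>.138)&(W[:,2]<.178)&(W[:,0]>xmin)&(W[:,0]<.68)&(abs(W[:,1])<.09)]
    C=np.asarray(c["cam_to_world"])[:3,3]
    from scipy.optimize import least_squares
    P0=np.array([.578,-.0218,.0205])
    def f(p):
        d=np.array([np.tan(p[0]),np.tan(p[1]),1]); d/=np.linalg.norm(d)
        return np.linalg.norm(np.cross(W-P0,d),axis=1)-.011
    best=min((least_squares(f,[a,b],loss="soft_l1",f_scale=.002) for a in(-.1,-.03,.1,.25) for b in(-.1,0.,.2,.3)),
      key=lambda r:r.cost+1e3*(np.sum((W.mean(0)-C)[:2]*(np.array([np.tan(r.x[0]),np.tan(r.x[1])])*.14+P0[:2]-W.mean(0)[:2]))<0))
    return best.x.round(3),len(W),np.abs(f(best.x)).mean().round(4)
E
python3 - <<'E'
from h import *
print(tilt(np.load("s1.npz"),176,197,249,259,.57), tilt(np.load("s1.npz"),176,197,249,259,.575))
W=cloud(np.load("s1.npz"))
for r in (178,182,186,190,194,198):print(r,[tuple((W[r,k]*1000).round(0).astype(int)) for k in range(246,260,1)])
c=np.load("scene0.npz"); print(tilt(c,170,200,235,252,.5))
E
```

```text
(array([-0.017,  0.024]), 101, np.float64(0.001)) (array([-0.017,  0.023]), 89, np.float64(0.001))
178 [(np.int64(564), np.int64(-34), np.int64(190)), (np.int64(566), np.int64(-32), np.int64(190)), (np.int64(564), np.int64(-26), np.int64(187)), (np.int64(566), np.int64(-24), np.int64(187)), (np.int64(566), np.int64(-20), np.int64(185)), (np.int64(570), np.int64(-20), np.int64(187)), (np.int64(572), np.int64(-19), np.int64(187)), (np.int64(575), np.int64(-18), np.int64(187)), (np.int64(576), np.int64(-16), np.int64(187)), (np.int64(578), np.int64(-14), np.int64(187)), (np.int64(579), np.int64(-11), np.int64(186)), (np.int64(387), np.int64(220), np.int64(4)), (np.int64(392), np.int64(220), np.int64(5)), (np.int64(392), np.int64(224), np.int64(3))]
182 [(np.int64(559), np.int64(-29), np.int64(174)), (np.int64(562), np.int64(-29), np.int64(175)), (np.int64(563), np.int64(-25), np.int64(174)), (np.int64(564), np.int64(-22), np.int64(173)), (np.int64(573), np.int64(-28), np.int64(179)), (np.int64(577), np.int64(-29), np.int64(181)), (np.int64(581), np.int64(-29), np.int64(183)), (np.int64(
[... 2286 characters left out ...]
 [(np.int64(542), np.int64(-11), np.int64(105)), (np.int64(545), np.int64(-10), np.int64(106)), (np.int64(546), np.int64(-7), np.int64(105)), (np.int64(547), np.int64(-3), np.int64(103)), (np.int64(551), np.int64(-4), np.int64(106)), (np.int64(553), np.int64(-3), np.int64(106)), (np.int64(576), np.int64(-24), np.int64(127)), (np.int64(579), np.int64(-24), np.int64(128)), (np.int64(580), np.int64(-21), np.int64(127)), (np.int64(556), np.int64(12), np.int64(99)), (np.int64(560), np.int64(12), np.int64(101)), (np.int64(563), np.int64(13), np.int64(102)), (np.int64(565), np.int64(14), np.int64(102)), (np.int64(570), np.int64(13), np.int64(105))]
(array([-0.289,  0.024]), 113, np.float64(0.0011))
```

The depth fit gives -0.289 before and -0.017 now, as the contact geometry predicts. It also shows a constant side offset of about +0.024. I nudge it 2 mm to centre it, then go round to the right side and push left in stages.

Run:
```python
from station import *
from h import *
X,Y,Z=.578,-.0218,.159
def rep(t): s=sense(); print(t,round(s["clock"],2),s["tcp_pos"].round(4),s["wrist_force"].round(2))
line_to([X-.0225,Y,Z],v=.03)
line_to([X-.05,Y,Z],v=.12)
c=camera("scene"); print(tilt(c,174,199,247,261,.565))
line_to([X-.05,Y-.055,Z],v=.12)
line_to([X,Y-.055,Z],v=.12); rep("right")
for y in (-.025,-.010,.0067): line_to([X,Y+y,Z],v=.05); rep(y)
line_to([X,Y-.03,Z],v=.12)
c=camera("scene"); np.savez("s2.npz",**c); rep("back")
cv2.imwrite("pics/s2.png",cv2.resize(c["image"][140:240,200:340,::-1],(800,571),interpolation=cv2.INTER_CUBIC))
```

```text
(array([-0.009,  0.022]), 97, np.float64(0.001))
right 8.0 [ 0.5774 -0.0763  0.1586] [-0.61 -0.23  0.4 ]
-0.025 8.75 [ 0.578  -0.0467  0.159 ] [-0.88  0.31 -0.71]
-0.01 9.2 [ 0.578  -0.0314  0.159 ] [-0.01  0.18  1.  ]
0.0067 9.68 [ 0.5779 -0.0145  0.1589] [ 0.77 -0.39 -0.9 ]
back 10.19 [ 0.578  -0.0517  0.159 ] [-0.69  0.21 -0.36]
```

View pics/s2.png

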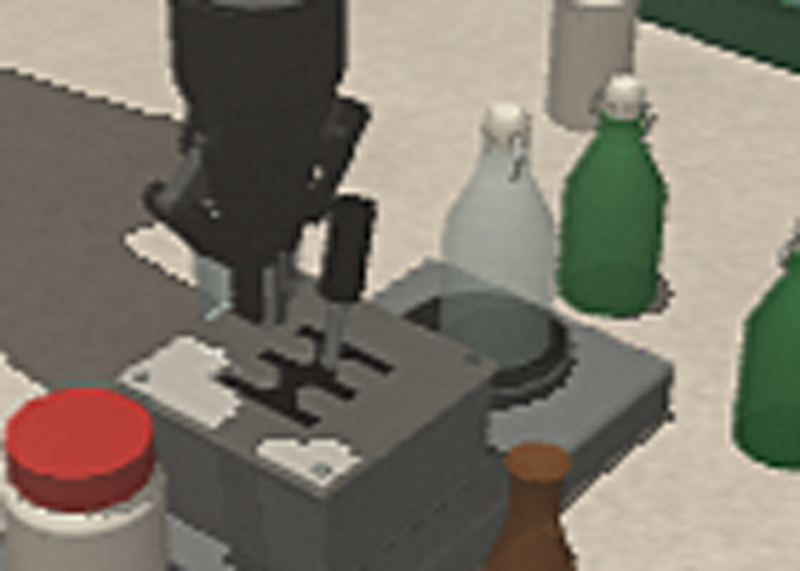

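The lever is partly across to the left (grip (350,250), stem at (332,335)) and the fingers are clear. Now measure the tilt.

Run:
```python
from h import *
c=np.load("s2.npz")
for x in(.55,.57): print(tilt(c,173,194,257,267,x))
```

```text
(array([-0.011,  0.222]), 103, np.float64(0.0013))
(array([-0.012,  0.222]), 102, np.float64(0.0013))
```

Run:
```python
from station import *
from h import *
X,Y,Z=.578,-.0218,.159
def rep(t): s=sense(); print(t,round(s["clock"],2),s["tcp_pos"].round(4),s["wrist_force"].round(2))
for y in (.005,.020,.022,.0235): line_to([X,Y+y,Z],v=.05); rep(y)
line_to([X,Y-.015,Z],v=.12)
c=camera("scene"); np.savez("s3.npz",**c); rep("back")
print(tilt(c,165,200,260,275,.56))
cv2.imwrite("pics/s3.png",cv2.resize(c["image"][140:240,200:340,::-1],(800,571),interpolation=cv2.INTER_CUBIC))
```

```text
0.005 11.04 [ 0.578  -0.0168  0.159 ] [-0.69 -0.12 -0.08]
0.02 11.49 [ 0.578  -0.0014  0.159 ] [ 0.23 -0.06 -0.8 ]
0.022 11.74 [5.78e-01 2.00e-04 1.59e-01] [-0.68 -1.24  0.19]
0.0235 11.99 [0.578  0.0016 0.159 ] [ 0.63 -1.88 -0.14]
back 12.51 [ 0.578  -0.0365  0.159 ] [-0.49  0.09  0.91]
(array([-0.012,  0.323]), 112, np.float64(0.0012))
```

View pics/s3.png

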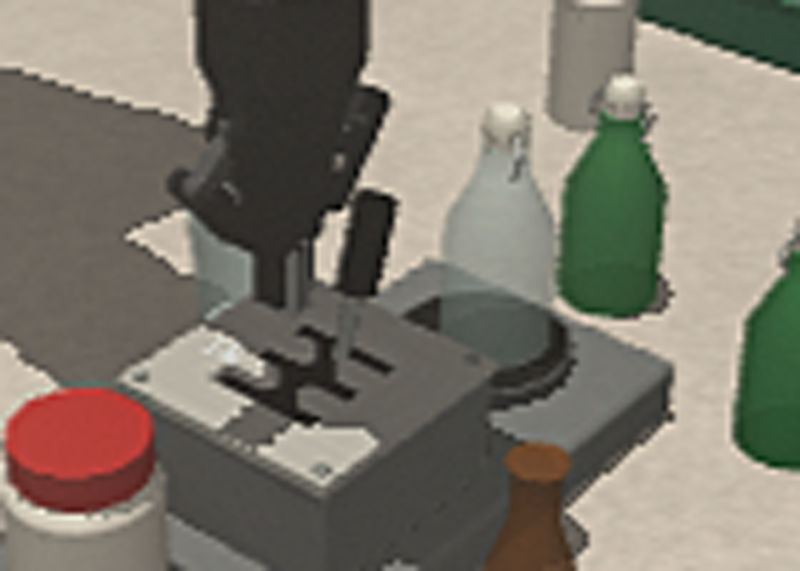

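True side tilt ≈0.30. I push a little further left, then go round to the near side and push away, watching the force.

Run:
```python
from station import *
from h import *
X,Y,Z=.578,-.0218,.159
def rep(t): s=sense(); print(t,round(s["clock"],2),s["tcp_pos"].round(4),s["wrist_force"].round(2)); return np.linalg.norm(s["wrist_force"])
line_to([X,Y+.020,Z],v=.12)
for y in (.0235,.025,.0262,.0272):
    line_to([X,Y+y,Z],v=.04)
    if rep(y)>8: break
line_to([X,Y-.01,Z],v=.12)
c=camera("scene"); np.savez("s4.npz",**c); t=tilt(c,165,200,260,275,.56); print(t)
if t[0][1]>.335 and abs(t[0][0])<.04:
    line_to([X-.055,Y-.01,Z],v=.12); line_to([X-.055,Y+.042,Z],v=.12)
    for x in (-.024,-.015,-.005,.005,.011,.014,.016,.0175):
        line_to([X+x,Y+.042,Z],v=.05)
        if rep(x)>9: break
    c=camera("scene"); np.savez("s5.npz",**c)
    cv2.imwrite("pics/s5.png",cv2.resize(c["image"][140:240,200:340,::-1],(800,571),interpolation=cv2.INTER_CUBIC))
```

```text
0.0235 13.2 [0.578  0.0014 0.159 ] [-0.76 -0.19 -1.06]
0.025 13.45 [0.578  0.0028 0.159 ] [-0.45 -1.29 -0.3 ]
0.0262 13.7 [0.578  0.0041 0.1589] [-0.31 -2.43 -1.48]
0.0272 13.95 [0.5779 0.0051 0.1589] [ 0.39 -4.45 -2.09]
(array([-0.015,  0.341]), 118, np.float64(0.0014))
-0.024 16.42 [0.5538 0.0202 0.1588] [0.04 0.17 0.35]
-0.015 16.75 [0.5632 0.0202 0.1589] [-1.02 -0.43  0.07]
-0.005 17.1 [0.5735 0.0202 0.1589] [ 0.54  0.02 -0.9 ]
0.005 17.45 [0.5834 0.0202 0.1589] [-0.49  0.42 -0.82]
0.011 17.72 [0.5893 0.0202 0.159 ] [-0.75 -0.42  0.04]
0.014 17.97 [0.5921 0.0202 0.159 ] [-0.93 -0.77  0.02]
0.016 18.22 [0.594  0.0202 0.159 ] [-0.75 -0.24 -1.11]
0.0175 18.47 [0.5956 0.0202 0.159 ] [-1.16 -0.61 -0.1 ]
```

Run:
```python
from h import *
c=np.load("s5.npz")
for x in(.585,.6): print(tilt(c,172,205,260,285,x))
```

```text
(array([0.239, 0.247]), 201, np.float64(0.0052))
(array([0.257, 0.336]), 173, np.float64(0.0038))
```

View pics/s5.png

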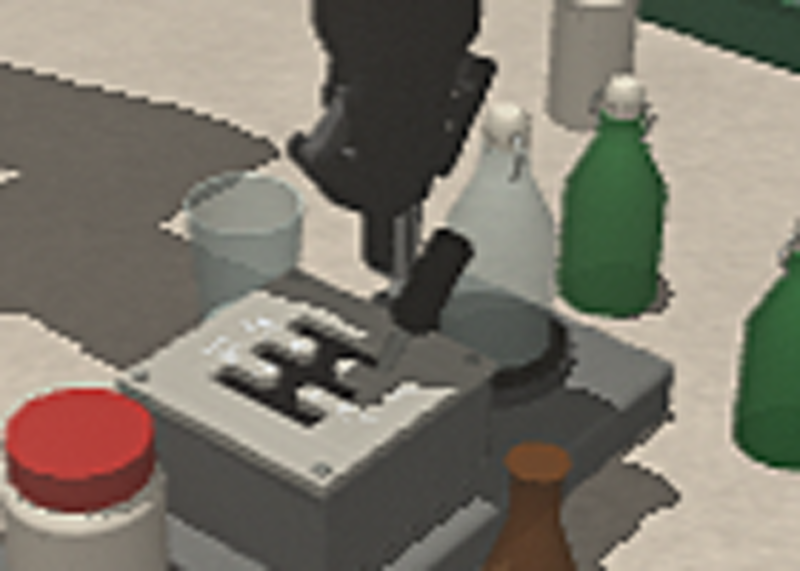

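The lever is in the left far slot (grip (435,280), stem (390,355)) with the bottle untouched at (500,220). I push on until the end stop is felt, then retreat and measure.

Run:
```python
from station import *
from h import *
X,Y,Z=.578,-.0218,.159
for x in np.arange(.019,.0275,.0012):
    line_to([X+x,Y+.042,Z],v=.03); s=sense(); print(round(x,4),s["tcp_pos"].round(4),s["wrist_force"].round(2))
    if s["wrist_force"][0]<-6: break
line_to([X-.06,Y+.042,Z],v=.12)
line_to([X-.06,Y+.042,.27],v=.15)
c=camera("scene"); np.savez("s6.npz",**c); print(sense()["clock"])
for r in((172,200,268,285),(170,200,270,284)): print(tilt(c,*r,.59))
cv2.imwrite("pics/s6.png",cv2.resize(c["image"][140:240,200:340,::-1],(800,571),interpolation=cv2.INTER_CUBIC))
```

```text
0.019 [0.5971 0.0202 0.159 ] [-1.31  0.19 -0.3 ]
0.0202 [0.5983 0.0202 0.159 ] [-0.46 -0.42 -1.29]
0.0214 [0.5993 0.0202 0.1589] [-1.76  0.01 -0.84]
0.0226 [0.6001 0.0202 0.1588] [-3.01 -0.12  0.01]
0.0238 [0.601  0.0202 0.1586] [-5.27 -0.98 -0.49]
0.025 [0.6017 0.0202 0.1584] [-5.6  -0.09 -0.34]
0.0262 [0.6024 0.0202 0.1582] [-7.9  -1.26 -0.27]
22.075
(array([0.305, 0.359]), 118, np.float64(0.0015))
(array([0.305, 0.359]), 118, np.float64(0.0015))
```

View pics/s6.png

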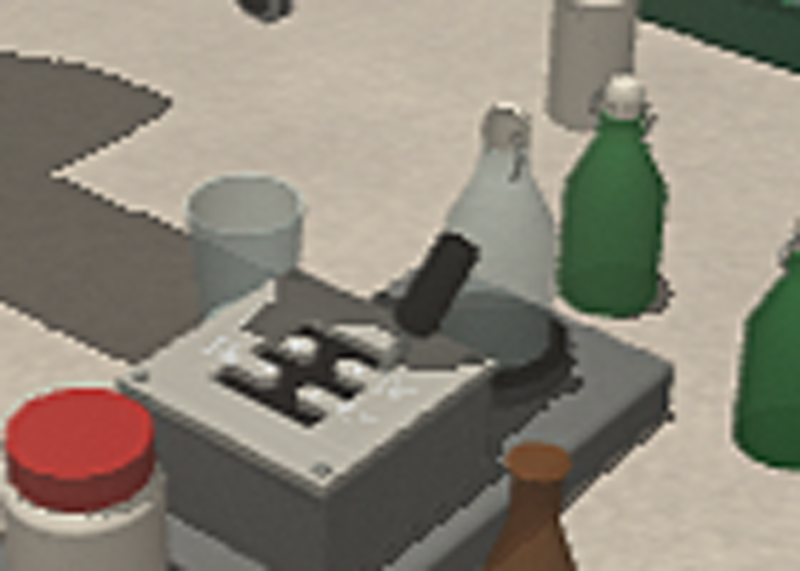

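The lever (grip (440,285)) is home in the left far slot: measured fore 0.305, side 0.359, or about 0.336 after the 0.023 offset. Bottle, jar and beaker stand where they were, and the arm is clear. I hand it in.

```bash
python3 -c "
from station import *
print(hand_in())"
```

```text
the job is handed in; nothing more can be done
None
```

The lever was pushed into the far left slot, on the bottle's side (measured fore tilt about 0.31 rad, side about 0.34); the bottle and jar stand where they were, the arm is clear, and the job was handed in at about 22 s with no verdict returned.

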